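# Select the flagged gauge channel and take the reading

## Robot

A 6-joint arm with a two-finger parallel gripper is mounted at the origin on the work surface. World frame = base frame: x ahead of the robot, y to its left, z up, the work surface at z = 0. Lengths are in m, angles in rad, forces in N, time in s.
With the tool pointing down it reaches from about 0.375 to 0.975 m from the base axis. Payload 3.8 kg.
Tool frame: the origin (TCP) lies at the very end of the fingers, on their centre line; the grasp point (between the pads) lies 19 mm behind it; z points along the fingers, y is the direction in which the jaws open and shut (so a half turn about z gives the same grasp; the last joint's range is limited). The gripper opens to 85 mm and grips with 20 to 120 N. Pads are 22 mm wide; open, the fingers measure 114 mm over their backs; the gripper's body (76 mm by 85 mm) begins 54 mm behind the grasp point. The pads swing forward as they close: fully open they stand 13 mm farther back than shut.
Start: joints at [-1.247, 0.264, 1.604, -0, 1.274, -0.037], TCP at [0.238, -0.632, 0.231] pointing down, gripper open.
Joint ranges: [-2.63, 2.63], [-0.94, 2.18], [0.31, 2.57], [-1.31, 4.45], [0, 2.66], [-2.55, 2.55]. Speed limits (rad/s): [2.57, 2.57, 3.14, 3.14, 3.14, 3.14].

## Interface

Orientations are given as a rotation vector (axis times angle).
In Python, from workcell import bot, viewer, finish_job gives the robot as it stands.
- The arm moves only by the tool servo_tool, never from a script. Its argument "plan" is a list that holds one entry, the list of rows, each a list of 6 numbers: the shift along the tool's x, y, z in cm, then the turn, a rotation vector about the tool's x, y, z in degrees. A call has 1 to 20 rows; each row is the pose to reach, as a shift and turn from the pose measured when the call began, along the tool's axes at that moment; what a row does not reach only later rows make up. A row lasts 1/12 s, in which the tool goes at most 41.7 mm and 7.16 degrees, less where a joint would pass 70% of its speed; a pose out of reach is approached as far as the arm can. A call with a gripper value outside its range is refused whole. "claw" is the finger opening in cm, from 0 to 8.54, set as the call begins (left out, the last holds). The fingers move at their own pace and stop on an object; "grip_force" is the grip in N (left out, the last holds). Time passes only in rows, so rows that repeat a pose let the fingers close. It gives the time, the measured TCP pose, the force and the opening at its end, in the units of the state.
- bot.read_state(): the state, without advancing time (a new reading comes with each control period).
- viewer.read_camera(name): name is "scene" or "top" or "wrist"; returns a dict with "color" (420x560x3 uint8, red, green, blue), "fx", "fy", "cx", "cy" (pixels), "eye" and "rotation" of the camera in the world; the wrist camera has in their place "T_tool_cam" (4x4, takes a point from camera to tool coordinates, whose origin is the TCP and whose axes are the flange's). Camera axes: x right, y down, z forward; pixel columns grow to the right and rows downward; lengths in m; the calibration is good to about 2 mm. A picture is of the moment at which its call begins: read the wrist's pose just before it. There is no depth.
- finish_job(): hands the job in, once; it reports no verdict.
The state is a dict: "time": time; "q": joint angles; "joint_vel": joint speeds; "joint_torque": joint torques, N m; "tool_pos": TCP position; "tcp_rot": TCP orientation; "wrist_force": force on the tool from outside, world axes, zero at the start; "torque": the same for the moment, N m; "width": opening from 0.0 (shut) to 1.0 (fully open).
Only numpy, scipy, OpenCV 4.12 (cv2) and the standard library are available. Lean on these libraries where they do the work, as an engineer would, in place of code of your own. Each camera call takes 0.05 s, during which the arm holds its last target.

## Task

On the gauge console, push the selector's lever clockwise with a fingertip through its clicks until it rests at the position flagged by the one tall pin. Only then press the read button fully down and let it spring back. Go gently: push and press only, and leave the pins and all the other loose things standing where they are.

Things in the scene. Friction and masses are not known exactly. Their poses are not given: they have to be found in the camera images.
- console: Gauge console: low grey box fixed to the dark granite plate, 250 x 240 mm, flat top 60 mm above the plate. Its origin lies on the plate, vertically below the selector's turning axis; x points to the arc of pins, away from the button; y left, z up. The box reaches x = -130 to +120 mm and y = -120 to +120 mm.
- selector_axis (a point): Point on the console's top (60 mm up) where the selector's vertical turning axis passes through.
- selector (a joint): Rotary selector, rad: grows clockwise seen from above. Six sprung clicks, 40 degrees (0.698 rad) apart: position k (0 to 5) reads k x 0.698; end stops just beyond 0 and 5. At value q the lever points, in the console's frame, at (100 degrees - q) counted anticlockwise from its x axis. Pushed past half-way between two positions, it snaps forward by itself into the next (3 to 4 N at the lever to pass); it stays there when left.
- selector_tip (a point): Outer end of the selector's lever, at its top face. The lever is a straight black bar 12 mm wide, reaching out 60 mm from the axis, from 8 to 36 mm above the console's top, with a thin white line along its top; it sits on a round black hub skirt of 26 mm radius, 9 mm high, with a core of 15 mm radius, 36 mm high. The space round the lever is free out to the pins.
- read_button (a joint): Read button, m: 0 up, 0.006 fully down (5 N), springs back.
- read_button_top (a point): Centre of the top of the round black read button (radius 15 mm, in a metal collar), on the console's top at the side away from the pins, 95 mm from the selector's axis. Pressed straight down.
- tall_pin_mid (a point): Centre (half-way up) of the one tall steel pin, 16 mm diameter, 45 mm high, that flags the wanted position. It stands loose, upright, on one of the places 2 to 5.
- short_pin1_mid (a point): Centre (half-way up) of a loose short steel pin, 16 mm diameter, 14 mm high, standing on one of the places 2 to 5.
- short_pin2_mid (a point): Centre (half-way up) of a loose short steel pin, 16 mm diameter, 14 mm high, standing on one of the places 2 to 5.
- short_pin3_mid (a point): Centre (half-way up) of a loose short steel pin, 16 mm diameter, 14 mm high, standing on one of the places 2 to 5.
- place0 (a point): Round black mark on the console's top where the lever points at position 0, 92 mm from the selector's axis, at (-16, 91) mm in the console's x, y. A short pin is fixed on it.
- place1 (a point): Round black mark on the console's top where the lever points at position 1, 92 mm from the selector's axis, at (46, 80) mm in the console's x, y. A short pin is fixed on it.
- place2 (a point): Round black mark on the console's top where the lever points at position 2, 92 mm from the selector's axis, at (86, 31) mm in the console's x, y. Carries the tall or a short loose pin.
- place3 (a point): Round black mark on the console's top where the lever points at position 3, 92 mm from the selector's axis, at (86, -31) mm in the console's x, y. Carries the tall or a short loose pin.
- place4 (a point): Round black mark on the console's top where the lever points at position 4, 92 mm from the selector's axis, at (46, -80) mm in the console's x, y. Carries the tall or a short loose pin.
- place5 (a point): Round black mark on the console's top where the lever points at position 5, 92 mm from the selector's axis, at (-16, -91) mm in the console's x, y. Carries the tall or a short loose pin.
- plug_gauge: Loose steel plug gauge, 20 mm diameter, 44 mm high, standing on the console left of the button; not to be disturbed. Origin: centre of its underside.
- ring_gauge: Loose steel ring, 36 mm diameter, 14 mm high, lying on the console right of the button; not to be disturbed. Origin: centre of its underside.
- v_block: Loose steel block with a groove along its x, 70 x 50 x 43 mm, on the plate left of the console; not to be disturbed. Origin: centre of its underside.
- bracket: Loose aluminium angle bracket, 96 x 50 x 50 mm, on the plate right of the console; not to be disturbed. Origin: centre of its underside.
- hex_driver: Loose screwdriver lying on the plate right of the console; not to be disturbed. Origin: under its middle, at the underside.
- cleaner: Loose closed white bottle, 54 mm diameter, 110 mm high, on the plate beyond the console; not to be disturbed. Origin: centre of its underside.
- parts_tray: Loose open grey tray, 120 x 90 x 30 mm, on the plate left of the console; not to be disturbed. Origin: centre of its underside.

How it is judged:
By the outcome, as a careful person would: the job done as asked, in the order asked, and still so for the second after the job is handed in, with the robot touching nothing.
It also fails if it takes over 54 s, if anything falls off the work surface, if the arm or the gripper's body presses on something with over 40 N, if the wrist force passes 120 N, or if a joint passes its speed limit or range.

## Working session

There is one attempt and no reset: what is moved stays moved. The work goes in short steps, Python scripts to look and compute and a tool call to move; the robot and the scene stay as the last step left them, time stands still between calls to the robot, and variables do not carry over. Pictures are saved under pics/ and viewed, and the job is handed in when it is done.

Besides the shell and the picture viewer there is one more tool, called after "Call:" as name([rows], argument=value, ...), one row to a line, values as JSON. servo_tool: Moves the arm, as the interface text tells. Its arguments: {"type":"object","properties":{"plan":{"type":"array"},"claw":{"type":"number"},"grip_force":{"type":"number"}},"required":["plan"]}

```bash
ls; mkdir -p pics; python3 - <<'E'
from workcell import bot, viewer
import cv2
print(bot.read_state())
for n in ("scene","top"):
    c=viewer.read_camera(n); cv2.imwrite(f"pics/{n}0.png",c["color"][:,:,::-1])
    print(n,{k:v for k,v in c.items() if k!="color"})
E
```

```text
pics
{'time': 0.0, 'q': array([-1.24689404e+00,  2.64730665e-01,  1.60539452e+00, -5.33049103e-07,
        1.27369935e+00, -3.69043387e-02]), 'joint_vel': array([ 1.56786138e-03, -6.01865854e-04, -4.98507792e-06,  4.25559920e-04,
        1.63698516e-03, -1.47929000e-03]), 'joint_torque': array([-9.40547216e-04, -5.15110803e+01, -3.67314184e+01, -2.06118693e-05,
        1.28221544e-02,  9.92074604e-06]), 'tool_pos': array([ 0.23805403, -0.63083736,  0.2299661 ]), 'tcp_rot': array([-3.08843592e+00, -5.63288419e-01,  5.01797439e-04]), 'wrist_force': array([ 0.28878198,  0.26488377, -0.6699687 ]), 'torque': array([-0.03790304,  0.01386354, -0.02238946]), 'width': 0.9993098184747304}
scene {'fx': 503.3330347055478, 'fy': 503.3330347055478, 'cx': 285.38859100078815, 'cy': 209.9166562310189, 'eye': array([ 1.37683481, -0.08594387,  0.75419346]), 'rotation': array([-1.84242079, -1.51987953,  0.72201432])}
top {'fx': 502.4116884902945, 'fy': 502.4116884902945, 'cx': 287.1162312923168, 'cy': 209.74446486892032, 'eye': array([0.51184906, 0.02481979, 1.20688682]), 'rotation': array([-2.19048756,  2.17375171, -0.04105259])}
```

View pics/scene0.png

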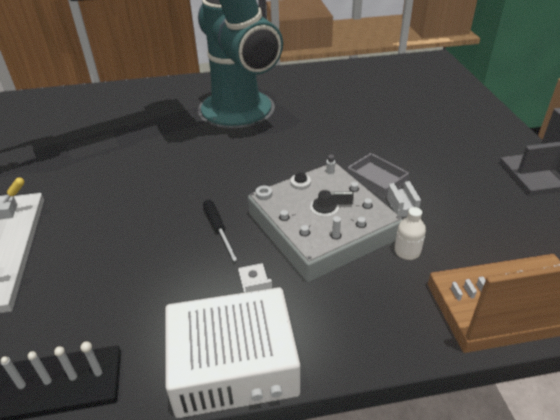

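View pics/top0.png

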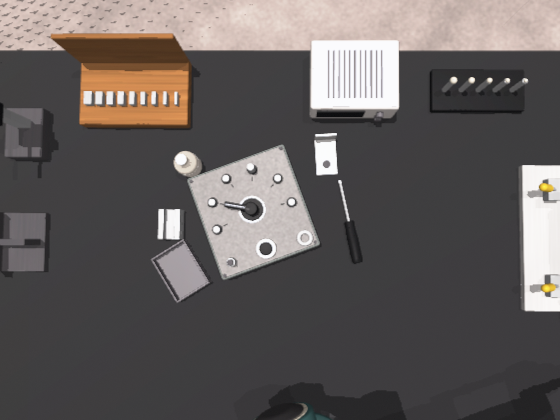

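The top view shows the button at (266,248), the axis at (252,209), and the lever pointing toward the pin at (212,202). The pin at (251,168) looks like the tall one. I'll magnify and measure.

```bash
cat > h.py <<'E'
import numpy as np, cv2
from scipy.spatial.transform import Rotation as R
from workcell import bot, viewer
def ray(c,uv):
    d=R.from_rotvec(c["rotation"]).as_matrix()@np.array([(uv[0]-c["cx"])/c["fx"],(uv[1]-c["cy"])/c["fy"],1.])
    return np.array(c["eye"]),d
def onz(c,uv,z):
    e,d=ray(c,uv); return e+d*(z-e[2])/d[2]
def proj(c,p):
    q=R.from_rotvec(c["rotation"]).as_matrix().T@(np.array(p)-c["eye"]); return np.array([c["fx"]*q[0]/q[2]+c["cx"],c["fy"]*q[1]/q[2]+c["cy"]])
E
python3 - <<'E'
from h import *
t=viewer.read_camera("top");s=viewer.read_camera("scene")
a=cv2.resize(t["color"][140:290,180:330,::-1],(600,600),interpolation=cv2.INTER_CUBIC);cv2.imwrite("pics/tz.png",a)
b=cv2.resize(s["color"][150:280,240:410,::-1],(780,596),interpolation=cv2.INTER_CUBIC);cv2.imwrite("pics/sz.png",b)
# console top mask: grey
im=t["color"].astype(int); g=cv2.cvtColor(t["color"],cv2.COLOR_RGB2GRAY)
m=((g>85)).astype(np.uint8); m[:140]=0;m[290:]=0;m[:,:180]=0;m[:,330:]=0
m=cv2.morphologyEx(m,cv2.MORPH_CLOSE,np.ones((5,5)))
m=cv2.morphologyEx(m,cv2.MORPH_OPEN,np.ones((25,25)))
cs,_=cv2.findContours(m,0,2);c=max(cs,key=cv2.contourArea)
r=cv2.minAreaRect(c);print(r);bx=cv2.boxPoints(r)
P=np.array([onz(t,p,.06) for p in bx]);print(bx,P,np.linalg.norm(np.diff(P,axis=0),axis=1))
print("axis",onz(t,(252,209),.06),"button",onz(t,(266,248),.06))
E
```

```text
((252.2307586669922, 209.8461456298828), (111.79822540283203, 104.3988265991211), 70.34617614746094)
[[184.27148 174.76018]
 [282.58823 139.64705]
 [320.19003 244.93211]
 [221.87329 280.04523]] [[ 0.65739363  0.28625057  0.06      ]
 [ 0.74012108  0.06017394  0.06      ]
 [ 0.49862756 -0.02751791  0.06      ]
 [ 0.4170548   0.19549496  0.06      ]] [0.24073735 0.25692213 0.23746337]
axis [0.57940944 0.12885508 0.06      ] button [0.49060529 0.09580359 0.06      ]
```

View pics/tz.png

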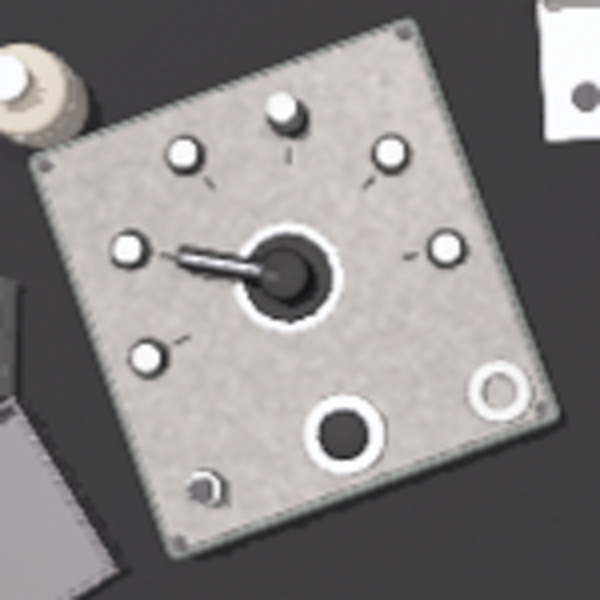

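View pics/sz.png

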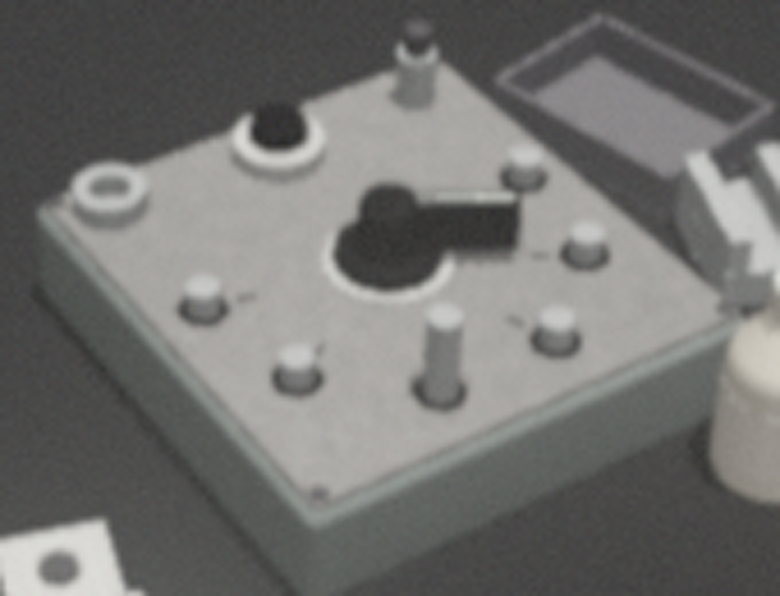

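Tall pin at zoom (285,110) stands on place 3. The lever's tip at zoom (180,255) points at place 1. Next I'll refine the axis, the button and the lever angle.

```bash
python3 - <<'E'
from h import *
t=viewer.read_camera("top");s=viewer.read_camera("scene");w=viewer.read_camera("wrist")
cv2.imwrite("pics/w0.png",w["color"][:,:,::-1]); print(w["T_tool_cam"])
g=cv2.cvtColor(t["color"],cv2.COLOR_RGB2GRAY)
m=(g>215).astype(np.uint8)
cs,_=cv2.findContours(m[140:290,180:330],0,2)
for c in cs:
    if cv2.contourArea(c)<8: continue
    (x,y),r=cv2.minEnclosingCircle(c); M=cv2.moments(c); x,y=M['m10']/M['m00']+180,M['m01']/M['m00']+140
    p=onz(t,(x,y),.061); print((round(x,1),round(y,1)),round(r,1),"z.061",p.round(4),"z.074",onz(t,(x,y),.074)[:2].round(4),"scene",proj(s,p).round(0))
# lever tip
a=onz(t,(252,209),.061)
tip=onz(t,(180+180/4-.4,140+252/4-.4),.096);print("tip",tip)
E
```

```text
[[ 5.02512045e-04 -9.57019325e-01 -2.90023722e-01  7.41302513e-02]
 [ 9.99999787e-01  6.01561363e-04 -2.52372153e-04  6.66667575e-04]
 [ 4.15992093e-04 -2.90023533e-01  9.57019424e-01 -1.41911020e-01]
 [ 0.00000000e+00  0.00000000e+00  0.00000000e+00  1.00000000e+00]]
(265.5, 248.0) 10.0 z.061 [0.4905 0.097  0.061 ] z.074 [0.4908 0.0961] scene [299. 184.]
(304.2, 237.3) 7.6 z.061 [0.5157 0.0089 0.061 ] z.074 [0.5156 0.0091] scene [262. 196.]
(216.2, 228.8) 3.1 z.061 [0.5334 0.2102 0.061 ] z.074 [0.5332 0.2081] scene [353. 189.]
(291.3, 201.4) 2.9 z.061 [0.5973 0.039  0.061 ] z.074 [0.5963 0.0389] scene [282. 218.]
(211.5, 201.5) 2.9 z.061 [0.5959 0.222  0.061 ] z.074 [0.595  0.2198] scene [366. 206.]
(252.4, 209.5) 14.2 z.061 [0.5783 0.1279 0.061 ] z.074 [0.5776 0.1268] scene [321. 207.]
(277.5, 177.5) 2.9 z.061 [0.6522 0.0711 0.061 ] z.074 [0.6506 0.0705] scene [302. 234.]
(225.4, 177.6) 3.2 z.061 [0.6512 0.1909 0.061 ] z.074 [0.6496 0.1891] scene [360. 225.]
(250.0, 166.0) 3.4 z.061 [0.6785 0.1347 0.061 ] z.074 [0.6766 0.1335] scene [336. 238.]
(186.3, 160.2) 10.3 z.061 [0.691  0.2819 0.061 ] z.074 [0.689 0.279] scene [409. 232.]
(322.1, 156.4) 17.5 z.061 [ 0.7014 -0.0309  0.061 ] z.074 [ 0.6993 -0.0303] scene [256. 258.]
tip [0.59110777 0.18676281 0.096     ]
```

View pics/w0.png

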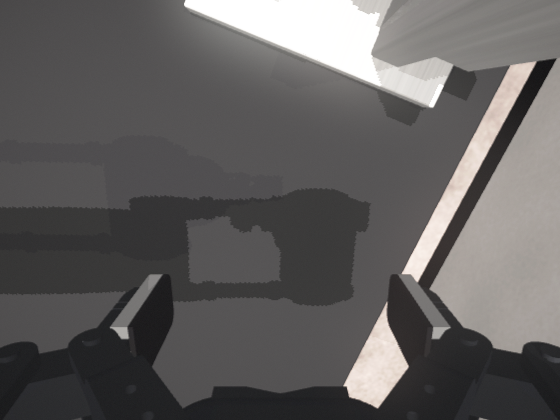

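The wrist view shows the two open pads at about (140,310) and (425,310). I'll fit the console pose to the pin tops.

```bash
python3 - <<'E'
from h import *
t=viewer.read_camera("top")
loc=np.array([[92*np.cos(np.radians(100-40*k)),92*np.sin(np.radians(100-40*k)),0] for k in range(6)])/1000
hz=[.074]*3+[.105]+[.074]*2
uv=[(216.2,228.8),(211.5,201.5),(225.4,177.6),(250,166),(277.5,177.5),(291.3,201.4)]
P=np.array([onz(t,p,h) for p,h in zip(uv,hz)]);P[:,2]=0
c=P.mean(0);l=loc.mean(0)
r,_=R.align_vectors(P-c,loc-l);o=c-r.apply(l)
print(o,r.as_euler('xyz',degrees=True)[2]);print(((P-o-r.apply(loc))*1000).round(1)[:,:2])
print("button",o+r.apply([-.095,0,0]))
tip=np.array([0.5911,.18676,0]);v=r.inv().apply(tip-o);print("tip local",v,np.degrees(np.arctan2(v[1],v[0])))
for n,p in (("plug",onz(t,(180+207/4-.4,140+488/4-.4),.104)),("ring",onz(t,(304.2,237.3),.074))):
    print(n,r.inv().apply(p-o))
E
```

```text
[0.57977565 0.12915294 0.        ] 20.533478536964513
[[ 0.1 -0.3]
 [ 0.1 -0.1]
 [-0.   0.1]
 [ 0.2  0.4]
 [-0.2 -0.1]
 [-0.2  0.1]]
button [0.49081125 0.09583125 0.        ]
tip local [0.03081083 0.04997507 0.        ] 58.34517472597952
plug [-0.09729048  0.07873449  0.104     ]
ring [-0.10217596 -0.08988457  0.074     ]
```

Call:
servo_tool([
  [[1,-1.1,0,0,0,-1],[3,-3.3,0,0,0,-3],[5.3,-5.9,0,0,0,-5.5],[7.6,-8.5,0,0,0,-8],[9.9,-11.1,0,0,0,-10.5],[12.2,-13.7,0,0,0,-13],[14.5,-16.2,0,0,0,-15.5],[16.8,-18.8,0,0,0,-18],[19.1,-21.4,0,0,0,-20.5],[21.4,-24,0,0,0,-23],[23.7,-26.5,0,0,0,-25.5],[26,-29.1,0,0,0,-28],[28.3,-31.7,0,0,0,-30.5],[30.6,-34.2,0,0,0,-33],[32.9,-36.8,0,0,0,-35.5],[35.2,-39.4,0,0,0,-38],[37.5,-41.9,0,0,0,-40.5],[39.8,-44.5,0,0,0,-43],[42,-47,0,0,0,-45.5],[44,-49.2,0,0,0,-48]],
], claw=0, grip_force=20)

```text
time: 2.07
tool_pos: [0.4767, -0.0137, 0.2316]
tcp_rot: [2.592, 1.776, 0.002]
wrist_force: [-0.2, -0.5, 0.1]
width: 0.003
```

```bash
cat >> h.py <<'E'
O=np.array([.5798,.1292,0]); YAW=20.5
def rel(p,yaw):
    "shift cm / turn deg in the tool axes now, to world p, tool down, tool x at yaw deg"
    s=bot.read_state(); R0=R.from_rotvec(s["tcp_rot"])
    y=np.radians(yaw); Rt=R.from_matrix(np.array([[np.cos(y),np.sin(y),0],[np.sin(y),-np.cos(y),0],[0,0,-1]]))
    return np.r_[R0.inv().apply(np.array(p)-s["tool_pos"])*100,(R0.inv()*Rt).as_rotvec(degrees=True)].round(2)
def lev(ang_local,rad,off,z):
    a=np.radians(ang_local+YAW);u=np.array([np.cos(a),np.sin(a),0]);n=np.array([-u[1],u[0],0])
    return O+rad*u+off*n+[0,0,z]
E
python3 - <<'E'
from h import *
print(bot.read_state())
print(rel(lev(60,.042,.036,.16),80.5))
E
```

```text
{'time': 2.0667, 'q': array([-8.14292545e-02, -1.18715781e-01,  2.01215779e+00,  5.94893507e-04,
        1.24728176e+00,  2.87784389e-01]), 'joint_vel': array([ 0.71936404,  0.23547649, -0.20594094, -0.01163068, -0.02916513,
        0.19380328]), 'joint_torque': array([ -2.94627786, -31.42164588, -35.38483858,   0.14511219,
         0.17573923,  -0.12077817]), 'tool_pos': array([ 0.4766658 , -0.01372101,  0.23163984]), 'tcp_rot': array([2.59154036e+00, 1.77562079e+00, 1.61801389e-03]), 'wrist_force': array([-0.2177415 , -0.50275338,  0.10673762]), 'torque': array([ 0.0115175 , -0.0008657 , -0.01690005]), 'width': 0.0025463568615638073}
[ 20.43   0.08   7.18   0.04  -0.04 -11.67]
```

Call:
servo_tool([
  [[2,0,0.7,0,0,-1.2],[4.2,0,1.4,0,0,-2.4],[6.6,0,2.2,0,0,-3.6],[9,0,3,0,0,-5],[11.4,0,4,0,0,-6.4],[13.8,0,5,0,0,-7.8],[16,0,5.8,0,0,-9],[18,0.1,6.5,0,0,-10.2],[19.6,0.1,7,0,0,-11.2],[20.4,0.1,7.2,0,0,-11.7],[20.4,0.1,7.2,0,0,-11.7],[20.4,0.1,7.2,0,0,-11.7]],
])

```text
time: 3.07
tool_pos: [0.5512, 0.176, 0.1599]
tcp_rot: [2.396, 2.031, 0.001]
wrist_force: [0.1, -0.6, -0.5]
width: 0.001
```

```bash
python3 - <<'E'
from h import *
print(bot.read_state()["time"],bot.read_state()["wrist_force"])
w=viewer.read_camera("wrist");s=viewer.read_camera("scene");t=viewer.read_camera("top")
cv2.imwrite("pics/w1.png",w["color"][:,:,::-1])
b=cv2.resize(s["color"][100:280,220:420,::-1],(660,594),interpolation=cv2.INTER_CUBIC);cv2.imwrite("pics/s1.png",b)
print(rel(lev(60,.042,.036,.078),80.5))
E
```

```text
3.0667 [ 0.14885387 -0.56067658 -0.47588089]
[ 0.11 -0.04  8.24  0.09 -0.03 -0.02]
```

View pics/w1.png

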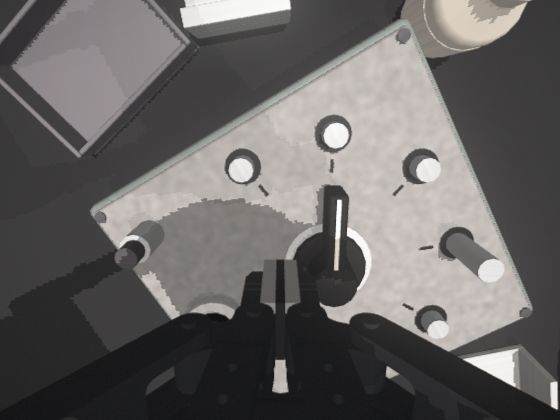

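View pics/s1.png

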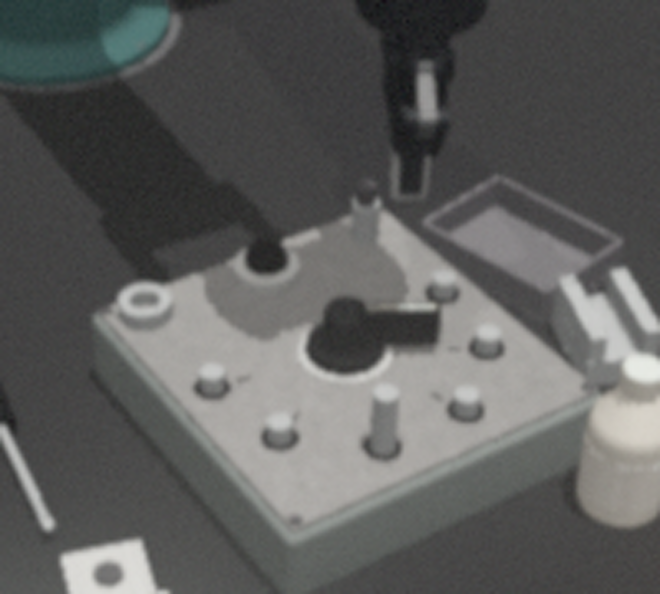

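The wrist view has the finger tips at (281,265), clear to the left of the lever at (338,190–270). The fingers are shut and the floor below is free, so I'll descend.

Call:
servo_tool([
  [[0,0,1,0,0,0],[0,0,2.5,0,0,0],[0,0,4,0,0,0],[0,0,5.3,0,0,0],[0.1,0,6.4,0,0,0],[0.1,0,7.3,0,0,0],[0.1,0,8,0,0,0],[0.1,0,8.2,0,0,0],[0.1,0,8.2,0,0,0]],
])

```text
time: 3.97
tool_pos: [0.5513, 0.1762, 0.0777]
tcp_rot: [2.398, 2.029, 0.0]
wrist_force: [-0.1, 0.5, 0.6]
width: 0.001
```

```bash
python3 - <<'E'
from h import *
w=viewer.read_camera("wrist")
cv2.imwrite("pics/w2.png",w["color"][:,:,::-1])
print(bot.read_state()["wrist_force"])
for a in range(60,11,-4): print(a,rel(lev(a,.042,.020,.078),a+20.5)[[0,1,2,5]])
E
```

```text
[0.47370603 0.05407118 0.87314489]
60 [ 0.01  1.54  0.04 -0.02]
56 [0.14 1.84 0.04 3.98]
52 [0.24 2.15 0.04 7.98]
48 [ 0.33  2.46  0.04 11.98]
44 [ 0.4   2.78  0.05 15.98]
40 [ 0.44  3.1   0.05 19.98]
36 [ 0.46  3.42  0.05 23.98]
32 [ 0.46  3.75  0.05 27.98]
28 [ 0.43  4.07  0.05 31.98]
24 [ 0.38  4.39  0.05 35.98]
20 [ 0.31  4.71  0.05 39.98]
16 [ 0.22  5.02  0.05 43.98]
12 [ 0.11  5.32  0.05 47.98]
```

View pics/w2.png

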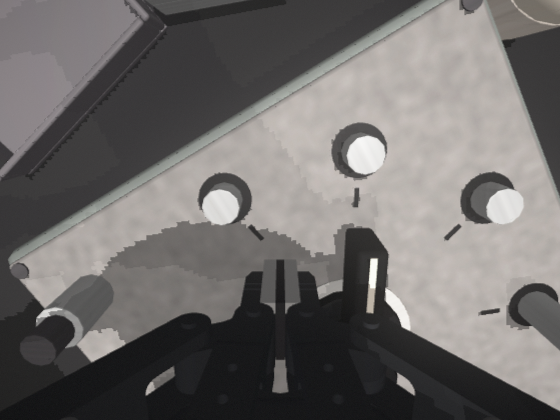

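The wrist view has the lever at (345–385,230–315), with the finger edge at 318 and still free of it. I'll push slowly through the first click, turning with the lever.

Call:
servo_tool([
  [[0,0.5,0,0,0,0],[0,1,0,0,0,0],[0,1.3,0,0,0,0],[0,1.5,0,0,0,0],[0.1,1.7,0,0,0,2],[0.1,1.8,0,0,0,4],[0.2,2,0,0,0,6],[0.2,2.2,0,0,0,8],[0.3,2.3,0,0,0,10],[0.3,2.5,0,0,0,12],[0.4,2.6,0,0,0,14],[0.4,2.8,0,0,0,16]],
])

```text
time: 5.02
tool_pos: [0.5798, 0.1759, 0.0786]
tcp_rot: [-2.659, -1.674, -0.001]
wrist_force: [-1.6, 1.4, 1.0]
width: 0.001
```

```bash
python3 - <<'E'
from h import *
w=viewer.read_camera("wrist")
cv2.imwrite("pics/w3.png",w["color"][:,:,::-1])
print(bot.read_state()["wrist_force"])
for a in range(44,11,-4): print(a,rel(lev(a,.042,.020,.078),a+20.5)[[0,1,2,5]])
E
```

```text
[-0.95184489 -0.4544905  -0.56921839]
44 [-0.04 -0.05  0.07 -0.2 ]
40 [0.09 0.25 0.07 3.8 ]
36 [0.2  0.55 0.07 7.8 ]
32 [ 0.29  0.86  0.07 11.8 ]
28 [ 0.36  1.18  0.07 15.8 ]
24 [ 0.4   1.5   0.07 19.8 ]
20 [ 0.42  1.83  0.07 23.8 ]
16 [ 0.42  2.15  0.07 27.8 ]
12 [ 0.4   2.48  0.07 31.8 ]
```

View pics/w3.png

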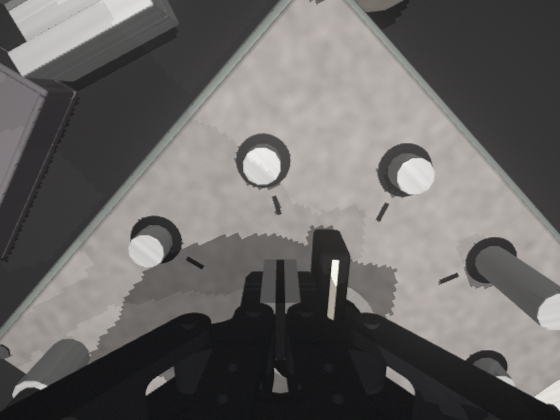

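The lever at (312–350,230–315) touches the finger and sits part-way between places 1 and 2. I'll carry on slowly.

Call:
servo_tool([
  [[0,0.1,0,0,0,1.5],[0.1,0.2,0,0,0,3],[0.1,0.35,0,0,0,5],[0.2,0.5,0,0,0,7],[0.2,0.6,0,0,0,9],[0.3,0.7,0,0,0,10],[0.3,0.7,0,0,0,10]],
])

```text
time: 5.65
tool_pos: [0.5886, 0.1754, 0.0788]
tcp_rot: [2.795, 1.433, 0.004]
wrist_force: [-1.2, -0.7, 0.3]
width: 0.001
```

```bash
python3 - <<'E'
from h import *
w=viewer.read_camera("wrist")
cv2.imwrite("pics/w4.png",w["color"][:,:,::-1])
print(bot.read_state()["wrist_force"])
for a in range(36,-13,-4): print(a,rel(lev(a,.042,.020,.078),a+20.5)[[0,1,2,5]])
E
```

```text
[-0.44960039 -1.04602502  0.53470306]
36 [-0.14 -0.16  0.08 -2.15]
32 [0.   0.13 0.08 1.85]
28 [0.12 0.43 0.08 5.85]
24 [0.22 0.74 0.08 9.85]
20 [ 0.3   1.06  0.08 13.85]
16 [ 0.35  1.38  0.09 17.85]
12 [ 0.38  1.7   0.09 21.85]
8 [ 0.39  2.02  0.09 25.85]
4 [ 0.38  2.35  0.09 29.85]
0 [ 0.34  2.67  0.09 33.85]
-4 [ 0.28  2.99  0.09 37.85]
-8 [ 0.2   3.3   0.09 41.85]
-12 [ 0.1   3.61  0.09 45.85]
```

View pics/w4.png

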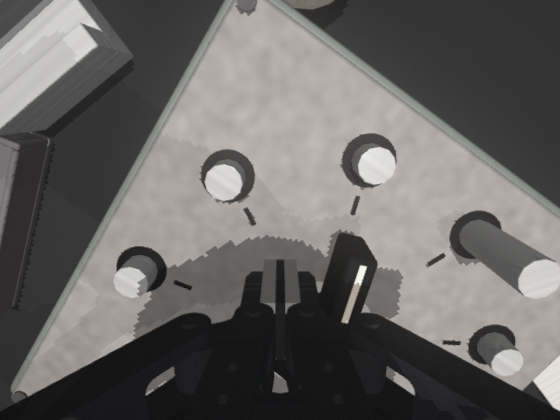

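The lever snapped clear of the finger and now points at place 2's pin (370,160). Next is the second click, to place 3.

Call:
servo_tool([
  [[0.1,0.3,0,0,0,4],[0.2,0.5,0,0,0,7],[0.2,0.7,0.1,0,0,10],[0.3,0.9,0.1,0,0,12],[0.3,1.1,0.1,0,0,14],[0.3,1.2,0.1,0,0,16],[0.3,1.4,0.1,0,0,18],[0.4,1.5,0.1,0,0,20],[0.4,1.7,0.1,0,0,22],[0.4,1.9,0.1,0,0,24],[0.4,2,0.1,0,0,26],[0.4,2.2,0.1,0,0,28],[0.4,2.35,0.1,0,0,30],[0.4,2.5,0.1,0,0,32]],
])

```text
time: 6.87
tool_pos: [0.6105, 0.1643, 0.0776]
tcp_rot: [-3.082, -0.608, -0.002]
wrist_force: [-0.7, 0.3, -0.6]
width: -0.002
```

```bash
python3 - <<'E'
from h import *
w=viewer.read_camera("wrist")
cv2.imwrite("pics/w5.png",w["color"][:,:,::-1])
print(bot.read_state()["wrist_force"])
for a in range(4,-13,-4): print(a,rel(lev(a,.042,.020,.078),a+20.5)[[0,1,2,5]])
E
```

```text
[-0.13473562  0.83508413  0.31924533]
4 [-0.09 -0.12 -0.03 -2.28]
0 [ 0.05  0.17 -0.03  1.72]
-4 [ 0.17  0.47 -0.03  5.72]
-8 [ 0.27  0.78 -0.03  9.72]
-12 [ 0.35  1.1  -0.03 13.72]
```

View pics/w5.png

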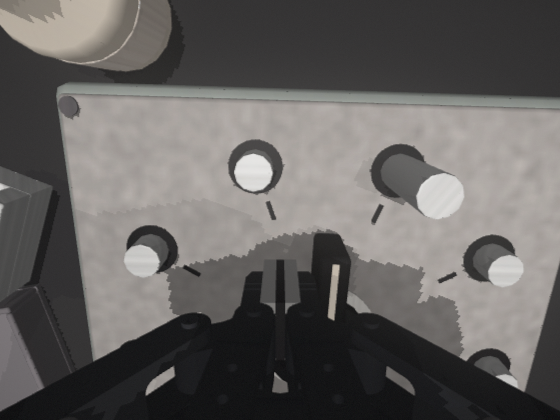

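The lever is against the finger and nearly half-way between place 2's pin (253,172) and the tall pin (395,160). It needs a few more degrees, as it did for the first click.

Call:
servo_tool([
  [[0,0.1,0,0,0,1],[0.1,0.2,0,0,0,2.5],[0.1,0.3,0,0,0,4],[0.1,0.4,0,0,0,5.5],[0.2,0.5,0,0,0,6.5],[0.2,0.5,0,0,0,6.5],[0.2,0.5,0,0,0,6.5]],
])

```text
time: 7.5
tool_pos: [0.6149, 0.1601, 0.0778]
tcp_rot: [-3.112, -0.43, -0.003]
wrist_force: [0.1, 0.1, 0.4]
width: -0.001
```

```bash
python3 - <<'E'
from h import *
w=viewer.read_camera("wrist")
cv2.imwrite("pics/w6.png",w["color"][:,:,::-1])
print(bot.read_state()["wrist_force"])
for a in range(0,-13,-4): print(a,rel(lev(a,.042,.020,.078),a+20.5)[[0,1,2,5]])
E
```

```text
[-0.22254198 -0.56308759  0.34528302]
0 [-0.19 -0.31 -0.03 -4.77]
-4 [-0.03 -0.02 -0.03 -0.77]
-8 [ 0.1   0.27 -0.02  3.23]
-12 [ 0.21  0.58 -0.02  7.23]
```

View pics/w6.png

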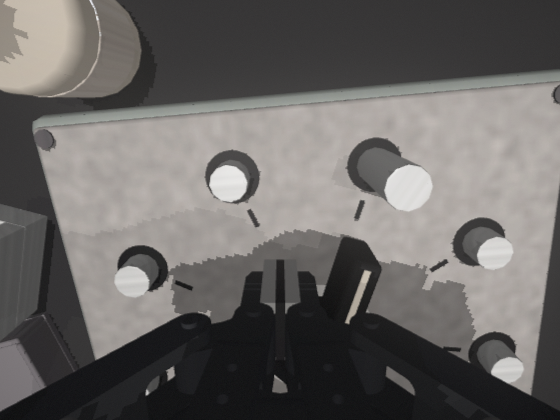

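The lever now points at the tall pin (375,160), clear of the finger. I'll back off, rise, and look.

Call:
servo_tool([
  [[0,-0.3,0,0,0,0],[0,-0.7,0,0,0,0],[0,-0.7,-1,0,0,0],[0,-0.7,-2.8,0,0,0],[0,-0.7,-4.8,0,0,0],[0,-0.7,-6.5,0,0,0],[0,-0.7,-7.5,0,0,0],[0,-0.7,-8,0,0,0]],
])

```text
time: 8.22
tool_pos: [0.6141, 0.1674, 0.1607]
tcp_rot: [-3.111, -0.43, -0.009]
wrist_force: [-0.1, -0.1, -0.9]
width: -0.005
```

```bash
python3 - <<'E'
from h import *
p=O+R.from_euler('z',20.5,degrees=True).apply([-.095,0,0])
s=viewer.read_camera("scene")
b=cv2.resize(s["color"][150:280,240:410,::-1],(780,596),interpolation=cv2.INTER_CUBIC);cv2.imwrite("pics/s7.png",b)
print(p,rel(p+[0,0,.11],20.5))
for z in (.06,.065,.07,.075,.08):print(z,((proj(s,p+[0,0,z])-[240,150])*4.588).round(0))
E
```

```text
[0.49081614 0.0959303  0.        ] [-13.83   3.53   4.98   0.03  -0.33  -4.76]
0.06 [268. 159.]
0.065 [268. 151.]
0.07 [268. 143.]
0.075 [268. 134.]
0.08 [268. 126.]
```

View pics/s7.png

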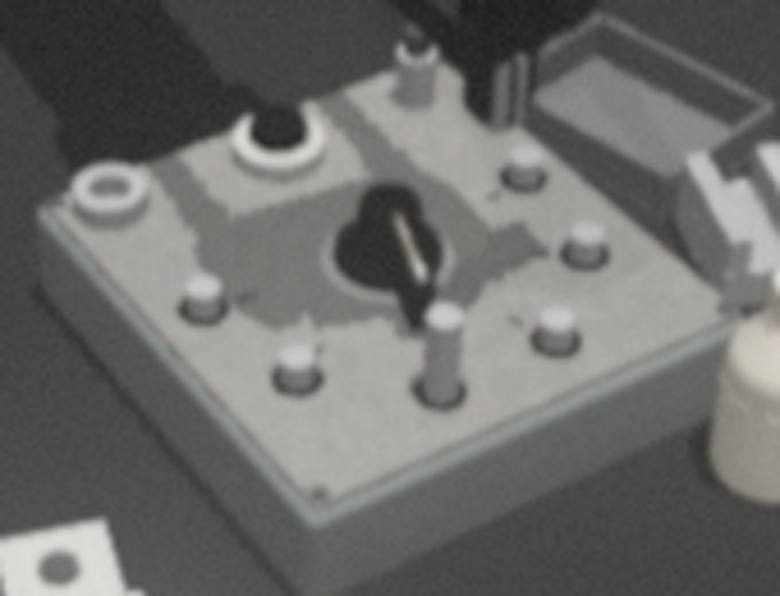

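The lever rests at place 3 in the scene view too, with its white line (400–425,215–280) toward the tall pin (443,320). Now I'll get the button height, correcting for the scene camera's bias with the pins.

```bash
python3 - <<'E'
from h import *
s=viewer.read_camera("scene")
r=R.from_euler('z',20.5,degrees=True)
for n,l,z in (("tall top",(86.5,-31.5),.105),("p4 top",(16*0+46,-80),.074),("p2 top",(86,31),.074),("p5 top",(-16,-91),.074),("p0",(-16,91),.074),("button z.07",(-95,0),.07),("button z.075",(-95,0),.075)):
    print(n,((proj(s,O+r.apply([l[0]/1e3,l[1]/1e3,z]))-[240,150]+.5)*4.588-.5).round(0))
# dark button mask extents in zoom
g=cv2.cvtColor(s["color"],cv2.COLOR_RGB2GRAY)
b=cv2.resize(g[150:280,240:410],(780,596),interpolation=cv2.INTER_CUBIC)
m=(b<65).astype(np.uint8);m[:90]=0;m[160:]=0;m[:,:240]=0;m[:,320:]=0
print(cv2.boundingRect(m))
E
```

```text
tall top [435. 321.]
p4 top [286. 362.]
p2 top [547. 323.]
p5 top [192. 292.]
p0 [517. 160.]
button z.07 [270. 144.]
button z.075 [270. 136.]
(240, 90, 62, 57)
```

Call:
servo_tool([
  [[-1.2,0.3,0,0,0,-0.5],[-3,0.8,0,0,0,-1],[-5,1.3,0.5,0,0,-2],[-7.2,1.8,1,0,0,-3],[-9.4,2.4,1.5,0,0,-4],[-11.4,2.9,2,0,0,-4.8],[-13,3.3,2.6,0,0,-4.8],[-13.8,3.5,3,0,-0.3,-4.8],[-13.8,3.5,3,0,-0.3,-4.8],[-13.8,3.5,3,0,-0.3,-4.8]],
])

```text
time: 9.15
tool_pos: [0.4901, 0.096, 0.1279]
tcp_rot: [3.091, 0.559, -0.003]
wrist_force: [-0.4, -0.3, 0.4]
width: -0.003
```

```bash
python3 - <<'E'
from h import *
p=O+R.from_euler('z',20.5,degrees=True).apply([-.095,0,0])
print(rel(p+[0,0,.085],20.5))
w=viewer.read_camera("wrist")
cv2.imwrite("pics/w8.png",w["color"][:,:,::-1])
s=viewer.read_camera("scene")
b=cv2.resize(s["color"][150:280,240:410,::-1],(780,596),interpolation=cv2.INTER_CUBIC);cv2.imwrite("pics/s8.png",b)
E
```

```text
[0.07 0.03 4.29 0.   0.1  0.01]
```

View pics/w8.png

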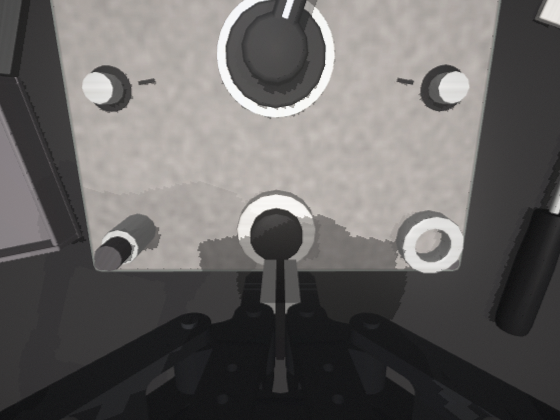

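View pics/s8.png

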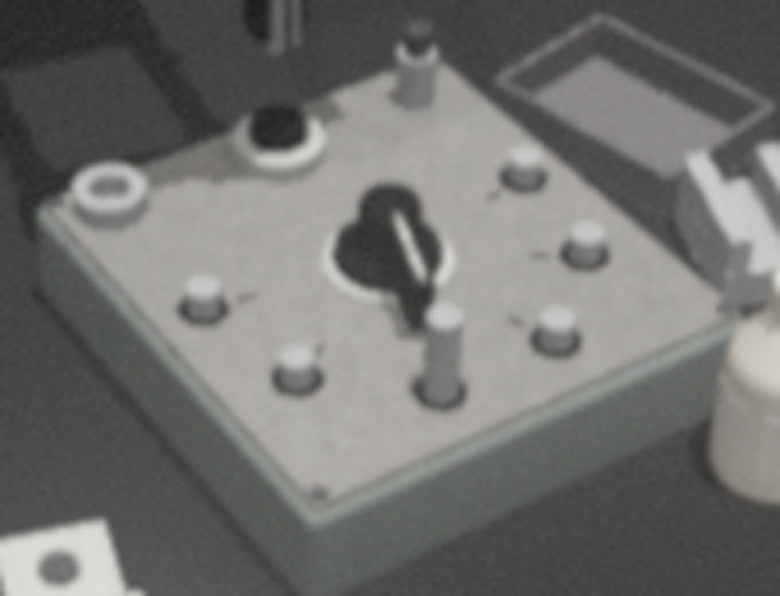

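The lever is still at place 3, and the button at wrist pixel (276,235) lies in line with the finger tip at (281,262). From the scene view, the button's top is at about z 0.08. I'll descend stepwise by force.

Call:
servo_tool([
  [[0,0,0.8,0,0,0],[0.1,0,1.8,0,0,0],[0.1,0,2.8,0,0,0],[0.1,0,3.4,0,0,0],[0.1,0,3.7,0,0,0],[0.1,0,3.9,0,0,0],[0.1,0,4.1,0,0,0],[0.1,0,4.3,0,0,0]],
])

```text
time: 9.92
tool_pos: [0.4927, 0.0968, 0.0859]
tcp_rot: [3.091, 0.56, 0.001]
wrist_force: [-0.3, 0.0, 0.5]
width: 0.001
```

Call:
servo_tool([
  [[0,0,0.1,0,0,0],[0,0,0.2,0,0,0],[0,0,0.3,0,0,0],[0,0,0.3,0,0,0]],
])

```text
time: 10.25
tool_pos: [0.4927, 0.0968, 0.083]
tcp_rot: [3.091, 0.56, 0.001]
wrist_force: [0.4, 0.9, -0.0]
width: 0.001
```

Call:
servo_tool([
  [[0,0,0.1,0,0,0],[0,0,0.2,0,0,0],[0,0,0.2,0,0,0]],
])

```text
time: 10.5
tool_pos: [0.4929, 0.0969, 0.0812]
tcp_rot: [3.091, 0.56, 0.002]
wrist_force: [-1.1, -0.3, 1.8]
width: -0.001
```

```bash
python3 - <<'E'
from h import *
print(bot.read_state()["wrist_force"],bot.read_state()["tool_pos"])
w=viewer.read_camera("wrist")
cv2.imwrite("pics/w9.png",w["color"][:,:,::-1])
s=viewer.read_camera("scene")
b=cv2.resize(s["color"][150:230,240:350,::-1],(770,560),interpolation=cv2.INTER_CUBIC);cv2.imwrite("pics/s9.png",b)
E
```

```text
[-1.12154781 -0.26540325  1.8183272 ] [0.49294821 0.09685627 0.08118305]
```

View pics/s9.png

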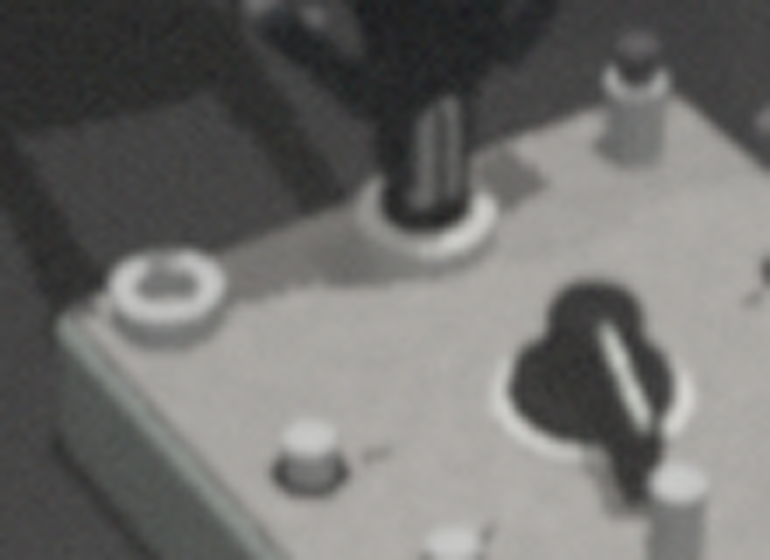

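The finger is just meeting the button, at about (425,200) in this crop. I'll press on in small steps until the force climbs past 5 N.

Call:
servo_tool([
  [[0,0,0.1,0,0,0],[0,0,0.2,0,0,0],[0,0,0.2,0,0,0]],
])

```text
time: 10.85
tool_pos: [0.493, 0.0968, 0.0793]
tcp_rot: [3.091, 0.56, 0.002]
wrist_force: [-1.7, -0.0, 2.5]
width: 0.001
```

Call:
servo_tool([
  [[0,0,0.1,0,0,0],[0,0,0.2,0,0,0],[0,0,0.2,0,0,0]],
])

```text
time: 11.1
tool_pos: [0.493, 0.0968, 0.0772]
tcp_rot: [3.091, 0.56, 0.002]
wrist_force: [-0.8, 0.2, 4.1]
width: -0.003
```

Call:
servo_tool([
  [[0,0,0.1,0,0,0],[0,0,0.1,0,0,0],[0,0,0.1,0,0,0]],
])

```text
time: 11.35
tool_pos: [0.493, 0.0968, 0.0763]
tcp_rot: [3.091, 0.56, 0.002]
wrist_force: [-1.6, -0.7, 4.4]
width: -0.002
```

Call:
servo_tool([
  [[0,0,0.05,0,0,0],[0,0,0.1,0,0,0],[0,0,0.1,0,0,0]],
])

```text
time: 11.6
tool_pos: [0.493, 0.0969, 0.076]
tcp_rot: [3.091, 0.56, 0.002]
wrist_force: [-2.9, -0.4, 9.2]
width: 0.001
```

Call:
servo_tool([
  [[0,0,0.05,0,0,0],[0,0,0.1,0,0,0],[0,0,0.1,0,0,0]],
])

```text
time: 11.85
tool_pos: [0.4931, 0.0968, 0.0759]
tcp_rot: [3.091, 0.56, 0.001]
wrist_force: [-5.0, -0.9, 11.0]
width: -0.0
```

It is bottomed: z holds at 0.076, 6 mm below first contact, while the force rose to 11 N. I'll release straight up and rise well clear.

Call:
servo_tool([
  [[0,0,-0.3,0,0,0],[0,0,-0.7,0,0,0],[0,0,-1.2,0,0,0],[0,0,-2.5,0,0,0],[0,0,-4.5,0,0,0],[0,0,-6.5,0,0,0],[0,0,-8.5,0,0,0],[-0.5,0,-10,0,0,0],[-2,0,-11,0,0,0],[-4,0,-12,0,0,0],[-5.5,0,-12,0,0,0],[-6,0,-12,0,0,0],[-6,0,-12,0,0,0]],
])

```text
time: 12.93
tool_pos: [0.4358, 0.0756, 0.1956]
tcp_rot: [3.091, 0.56, 0.001]
wrist_force: [-0.9, 0.1, -0.5]
width: -0.0
```

```bash
python3 - <<'E'
from h import *
print(bot.read_state()["wrist_force"],bot.read_state()["tool_pos"])
s=viewer.read_camera("scene");t=viewer.read_camera("top");w=viewer.read_camera("wrist")
b=cv2.resize(s["color"][150:280,240:410,::-1],(780,596),interpolation=cv2.INTER_CUBIC);cv2.imwrite("pics/s10.png",b)
cv2.imwrite("pics/t10.png",cv2.resize(t["color"][140:290,150:350,::-1],(800,600),interpolation=cv2.INTER_CUBIC))
cv2.imwrite("pics/w10.png",w["color"][:,:,::-1])
E
```

```text
[-0.86566255  0.06077406 -0.5009929 ] [0.43582538 0.07556282 0.19558028]
```

View pics/s10.png

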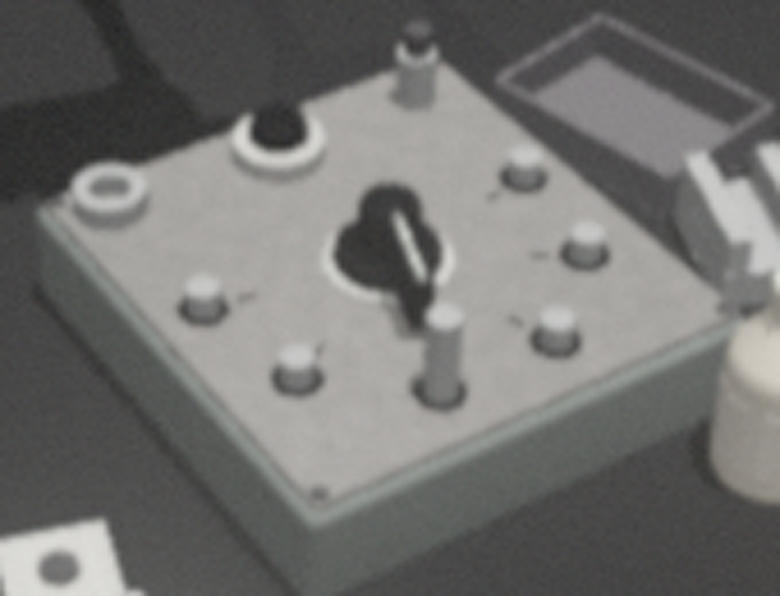

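View pics/w10.png

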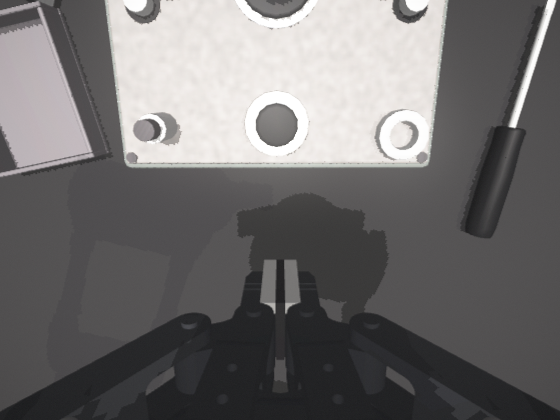

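View pics/t10.png

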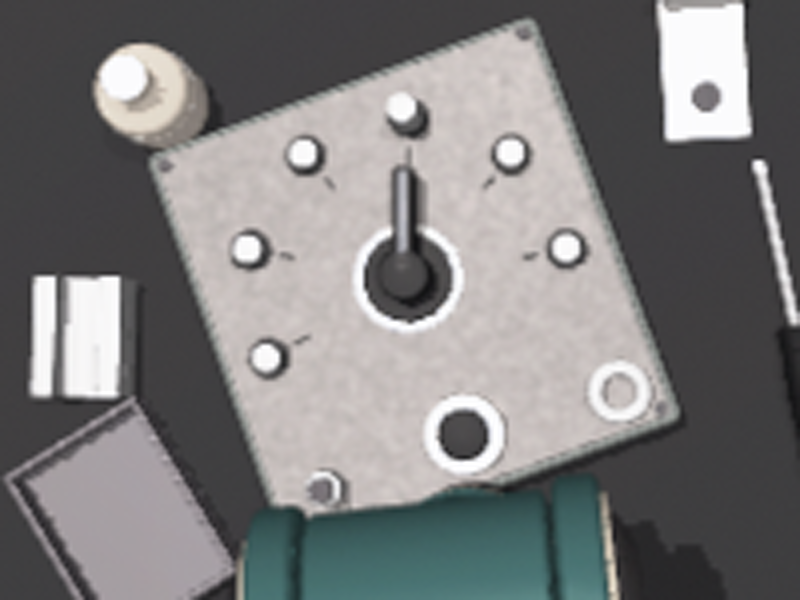

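The lever at (403,170–250) points at the tall pin (405,110). The button at (464,433) is up again, and the pins and gauges stand where they were. The robot is clear, so I'll hand in.

```bash
python3 -c "
from workcell import finish_job
print(finish_job())"
```

```text
the job is handed in; nothing more can be done
None
```

The lever is at position 3, the place flagged by the tall pin, and the read button was pressed fully down only after that. The job is handed in; it reports no verdict.

- **Selector:** I pushed the lever with the closed fingertips through two clicks, from position 1 to 2 to 3. It snapped into each position by itself. The last wrist readings were about 2 N or less, though I only read the force between moves.
- **Button:** I pressed straight down in small steps. It first gave at about z = 0.082 m and bottomed at 0.076 m, which matches the 6 mm travel. The force reached 11 N at the bottom. I then lifted straight off and it sprang back up.
- **Last checks:** The final top and scene pictures show the lever still pointing at the tall pin and the button up. The pins, plug gauge and ring stand where they were, and the bottle, block, tray, bracket and screwdriver look undisturbed. The arm touches nothing, and about 13 s of the 54 s were used.
- **Disagreements:** The scene camera read about 2 pixels to the side of the top camera, so I used the top camera for positions. The finger met the button about 2 mm off its centre and felt up to 5 N sideways while pressing, without visible harm.

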